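Lay the boxed clock on the packing mat

ROBOT

A 6-joint arm with a two-finger parallel gripper is mounted at the origin on the work surface. World frame = base frame: x ahead of the robot, y to its left, z up, the work surface at z = 0. Lengths are in mm, angles in rad, forces in N, time in s.
With the tool pointing down it reaches from about 250 to 775 mm from the base axis. Payload 4 kg.
Tool frame: the origin (TCP) lies midway between the tips of the shut fingers; the grasp point (between the pads) lies env.pinch_z behind it (env.pinch_z is the distance from the TCP to the grasp point, in mm); z points along the fingers, x is the direction in which the jaws open and shut, and the axes are right-handed (so a half turn about z gives the same grasp; the last joint's range is limited). The gripper opens to 94 mm and grips with 3 to 60 N. Pads are 16 mm wide; open, the fingers measure 119 mm over their backs; the gripper's body (75 mm by 177 mm) begins 78 mm behind the grasp point.
Start: joints at [1.15, 0.087, 1.371, -0, 1.684, -0.103], TCP at [171.874, 522.477, 181.706] pointing down, gripper open.
Joint ranges: [-3.1, 3.1], [-0.76, 2.03], [0.27, 2.55], [-1.08, 4.22], [0.17, 2.65], [-2.57, 2.57]. Speed limits (rad/s): [2.79, 2.79, 3.14, 3.14, 3.14, 3.14].

INTERFACE

Orientations are given as a rotation vector (axis times angle).
In Python, from bench import env, optics gives the robot as it stands.
- The arm moves only by the shell command python3 -m crank 'ROWS' [FORCE]. ROWS is JSON, a list of rows, each a list of 7 numbers: the turn, a rotation vector about the tool's x, y, z in rad, then the shift along the tool's x, y, z in cm, then the closure, from 0 (fully open) to 1 (shut). A call has exactly 8 rows; each row is the pose to reach, as a shift and turn from the pose commanded when the call began, along the tool's axes at that moment; what a row does not reach only later rows make up. A row lasts 1/12 s, in which the tool goes at most 41.7 mm and 7.16 degrees, less where a joint would pass 70% of its speed; a pose out of reach is approached as far as the arm can. A call with a gripper value outside its range is refused whole. The fingers move at their own pace and stop on an object; FORCE is the grip in N (left out, the last holds). Time passes only in rows, so rows that repeat a pose let the fingers close, or fill a call up. It gives the time, the measured TCP pose, the force and the opening at its end, in the units of the state.
- env.observe(): the state, without advancing time (a new reading comes with each control period).
- optics.read_camera(name): name is "scene" or "top" or "wrist"; returns (picture, depth): 480x640x3 uint8, red, green, blue; 480x640 float32, mm along the optical axis (not along the pixel's ray), 0 where there is no reading.
- optics.camera_model(name): a dict with "fx", "fy", "cx", "cy" (pixels), "extrinsics" (4x4, takes a point from camera to world coordinates). Camera axes: x right, y up, looking along -z (the intrinsics and any distortion apply to the point x, -y, -z); pixel columns grow to the right and rows downward; lengths in mm; the calibration is good to about 2 mm. A picture is of the moment at which its call begins: read the wrist's pose just before it. camera_model takes no time and is no camera call; for the wrist camera it gives the pose at the moment of the call.
- env.hand_in(): hands the job in, once; it reports no verdict.
The state is a dict: "clock": time; "q": joint angles; "joint_vel": joint speeds; "tau": joint torques, N m; "eef_pos": TCP position; "tcp_rot": TCP orientation; "ft_force": force on the tool from outside, world axes, zero at the start; "torque": the same for the moment, N m; "gripper_width": opening from 0.0 (shut) to 1.0 (fully open).
Only numpy, scipy, OpenCV 4.12 (cv2) and the standard library are available. Lean on these libraries where they do the work, as an engineer would, in place of code of your own. Each camera call takes 0.05 s, during which the arm holds its last target.

TASK

On the stall counter, tip over the taller of the two standing cartons by pushing it near its top, so that it falls onto the packing mat, and nudge it along if need be until it lies flat on its broad face wholly within the mat's outer edge. Only push it, never pick it up, and leave the shorter carton and the other things where they stand.

Things in the scene. Friction and masses are not known exactly. Their poses are not given: they have to be found in the camera images.
- tall_box: The taller carton: closed brown cardboard, loose, standing on end just outside one short edge of the mat (10 to 40 mm gap), a broad face turned to the mat within about 6 degrees. 45 mm thick (its x) by 100 mm wide (its y) by 170 mm high (its z, up to its top end). Origin at the centre of its underside. 0.25 to 0.5 kg.
- tall_box_center (a point): Centre of the taller carton (85 mm above its origin); 22.5 mm above the counter when it lies on a broad face. Pushed on a broad face in its upper half the carton tips over its far lower edge once it leans about 15 degrees; pushed low down it slides.
- tall_box_c0 (a point): Taller carton: corner of the underside at its -y side, halfway through the thickness.
- tall_box_c1 (a point): Taller carton: corner of the underside at its +y side, halfway through the thickness.
- tall_box_c2 (a point): Taller carton: corner of the top end at its -y side, halfway through the thickness.
- tall_box_c3 (a point): Taller carton: corner of the top end at its +y side, halfway through the thickness.
- mat: The packing mat: a grey rectangle with a white border line, flush with the counter and fixed to it, 240 mm long (its x) by 170 mm wide (its y) measured over the outside of the border. Origin at its centre on the counter, z up. The two cartons stand beyond its two short edges, one at either end; which is at which end varies.
- short_box: The shorter carton, same brown cardboard, 45 mm (x) by 80 mm (y) by 100 mm high, loose, standing beyond the other short edge of the mat (10 to 40 mm gap). Origin at the centre of its underside. Not to be moved.
- cup: White cup, 74 mm across, 85 mm high, loose, to the left of the mat on the robot's side. Origin at the centre of its underside. Not to be moved.
- jug: Red jug with a handle, 90 mm across and 130 mm high, loose, to the left, beyond the cup. Origin at the centre of its underside. Not to be moved.
- clock: Round wooden display clock, 140 mm across, on a dark foot 60 by 130 mm, 158 mm high over all, loose, to the right. Origin at the centre of its underside. Not to be moved.
Mind the look-alikes: they are no part of the job. Leave any purple or turquoise look-alike of the tall_box alone.

How it is judged (in metres and radians):
On the way, in this order (a step that is already met when the one before it is completed fails the run):
1. the fingers push the taller carton in its upper part until it leans (contact force between the fingers and tall_box above 0.1 N and angle between tall_box's own z axis and vertical between 0.07 and 0.6 rad and height (world z) of the grasp point above 0.095 m).
2. the taller carton lies on its broad face (angle between tall_box's own z axis and vertical between 1.5 and 1.64 rad and height (world z) of tall_box_center below 0.03 m), for 0.1 s.
At the end, for the whole second after the job is handed in: The taller carton lies flat on a broad face (within 4 degrees, its centre under 30 mm high), at rest, all four of its corners within the mat's outer edge; the shorter carton, cup, jug and clock stand upright within 20 mm of where they were (all of step 2 and x of tall_box_c0 in the frame of mat between -0.12 and 0.12 m and y of tall_box_c0 in the frame of mat between -0.085 and 0.085 m and x of tall_box_c1 in the frame of mat between -0.12 and 0.12 m and y of tall_box_c1 in the frame of mat between -0.085 and 0.085 m and x of tall_box_c2 in the frame of mat between -0.12 and 0.12 m and y of tall_box_c2 in the frame of mat between -0.085 and 0.085 m and x of tall_box_c3 in the frame of mat between -0.12 and 0.12 m and y of tall_box_c3 in the frame of mat between -0.085 and 0.085 m and linear speed of tall_box below 0.02 m/s and angular speed of tall_box below 0.1 rad/s and distance of each of short_box, cup, jug, clock from where it was at the start of the episode below 0.02 m and angle between each of short_box, cup, jug, clock's own z axis and vertical below 0.1 rad); the robot touches nothing.
It fails at once if the taller carton is lifted off the counter (height (world z) of tall_box_center above 0.105 m or (angle between tall_box's own z axis and vertical above 1.4 rad and height (world z) of tall_box_center above 0.065 m)).
It fails at once if the shorter box is moved (20 mm) or tipped (distance of short_box from where it was at the start of the episode above 0.02 m or angle between short_box's own z axis and vertical above 0.25 rad).
It fails at once if the cup is moved (20 mm) or tipped (distance of cup from where it was at the start of the episode above 0.02 m or angle between cup's own z axis and vertical above 0.25 rad).
It fails at once if the jug is moved (20 mm) or tipped (distance of jug from where it was at the start of the episode above 0.02 m or angle between jug's own z axis and vertical above 0.25 rad).
It fails at once if the clock is moved (20 mm) or tipped (distance of clock from where it was at the start of the episode above 0.02 m or angle between clock's own z axis and vertical above 0.25 rad).
It also fails if it takes over 40 s, if anything falls off the work surface, if the arm or the gripper's body presses on something with over 40 N, if the wrist force passes 120 N, or if a joint passes its speed limit or range.

## Working session

There is one attempt and no reset: what is moved stays moved. The work goes in short steps, Python scripts to look and compute and a shell command to move; the robot and the scene stay as the last step left them, time stands still between calls to the robot, and variables do not carry over. Pictures are saved under pics/ and viewed, and the job is handed in when it is done.

```bash
mkdir -p pics; ls
python3 - <<'E'
from bench import env, optics
import cv2
for n in ("scene","top"):
    p,d=optics.read_camera(n)
    cv2.imwrite(f"pics/{n}0.png",p[:,:,::-1])
    import numpy as np; np.save(f"{n}0.npy",d)
    print(n,{k:(v if not hasattr(v,'round') else v.round(3).tolist()) for k,v in optics.camera_model(n).items()})
print(env.observe(),env.pinch_z)
E
```

```text
pics
scene {'fx': 561.9914003837562, 'fy': 561.9914003837562, 'cx': 316.3309640896195, 'cy': 239.0629299171018, 'extrinsics': [[0.304, -0.613, 0.73, 1520.012], [0.953, 0.18, -0.245, -318.94], [0.019, 0.769, 0.638, 965.77], [0.0, 0.0, 0.0, 1.0]]}
top {'fx': 584.9377792470168, 'fy': 584.9377792470168, 'cx': 319.0980284745548, 'cy': 248.08709501239895, 'extrinsics': [[0.026, 0.998, -0.055, 508.309], [-0.999, 0.027, 0.017, 16.223], [0.018, 0.055, 0.998, 1503.737], [0.0, 0.0, 0.0, 1.0]]}
{'clock': 0.1, 'q': array([ 1.14993019e+00,  8.78881280e-02,  1.37209246e+00, -8.48560832e-06,
        1.68361528e+00, -1.03093723e-01]), 'joint_vel': array([-1.33283139e-03, -1.68504142e-03, -3.83534100e-03,  6.11534827e-05,
        9.52836005e-04,  4.91260956e-04]), 'tau': array([ 2.38788525e-03, -3.41252017e+01, -3.03302014e+01,  7.21449195e-02,
        3.03903152e-02, -8.35968649e-05]), 'eef_pos': array([171.62816045, 521.96142688, 180.62284553]), 'tcp_rot': array([ 2.54411656,  1.84139397, -0.00271787]), 'ft_force': array([0.47476172, 0.59122634, 0.67413143]), 'torque': array([-0.01325233,  0.02187565, -0.02383456]), 'gripper_width': 1.0019184117140967} 18.8
```

View pics/scene0.png

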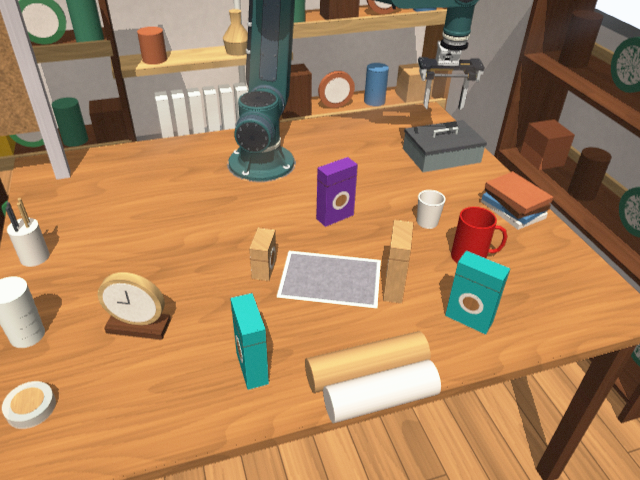

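View pics/top0.png

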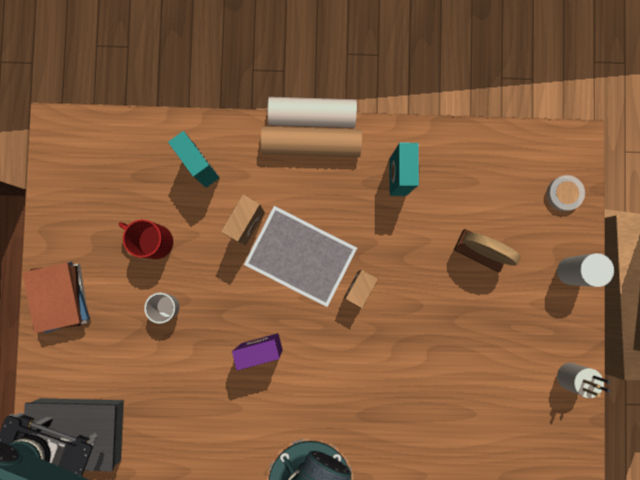

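The scene view shows the tall brown carton at about (398,262), the mat at (330,278) and the short carton at (263,255). In the top view they are at (242,218), (301,256) and (362,289). Next I'll measure the mat and both cartons.

```bash
cat > h.py <<'E'
import numpy as np, cv2
from bench import env, optics
def cloud(n,d):
    m=optics.camera_model(n); v,u=np.mgrid[0:480,0:640]
    P=np.stack([(u-m['cx'])/m['fx']*d,-(v-m['cy'])/m['fy']*d,-d],-1)
    E=np.array(m['extrinsics']); return P@E[:3,:3].T+E[:3,3]
def rect(pts):
    (c,s,a)=cv2.minAreaRect(np.float32(pts)); return c,s,a,cv2.boxPoints((c,s,a)).round(1).tolist()
E
python3 - <<'E'
from h import *
p=cv2.imread("pics/top0.png"); d=np.load("top0.npy"); P=cloud("top",d)
z=P[...,2]; print("counter z", np.median(z[330:400,330:420]))
def comp(mask,uv):
    n,l=cv2.connectedComponents(mask.astype(np.uint8)); 
    return l==l[uv[1],uv[0]]
hsv=cv2.cvtColor(p,cv2.COLOR_BGR2HSV)
m=comp((hsv[...,1]<70)&(abs(z)<12),(301,256)); print("mat",m.sum(),rect(P[m][:,:2]))
for n,uv,h in (("tall",(240,212),170),("short",(364,286),100)):
    k=comp((abs(z-h)<12)&(d>0),uv); print(n,k.sum(),np.median(z[k]),rect(P[k][:,:2]))
for n,uv,h in (("cup",(160,300),85),("jug",(145,232),130),("purple",(258,352),170),("teal",(190,160),170)):
    k=np.zeros_like(m);k[uv[1]-45:uv[1]+45,uv[0]-45:uv[0]+45]=1
    k&=(abs(z-h)<25)&(d>0); print(n,P[k].mean(0).round(),np.ptp(P[k],axis=0).round())
big=cv2.resize(p[170:330,130:400],None,fx=2.9,fy=2.9,interpolation=cv2.INTER_CUBIC); cv2.imwrite("pics/topcrop.png",big)
E
```

```text
counter z 0.6691323140563554
mat 6248 ((570.6096801757812, 39.60993957519531), (242.4189910888672, 171.75794982910156), 64.59088897705078, [[441.0, -33.0], [596.2000122070312, -106.69999694824219], [700.2000122070312, 112.19999694824219], [545.0, 185.89999389648438]])
tall 884 170.41151309771135 ((646.7591552734375, 176.09817504882812), (46.95530700683594, 100.02725982666016), 61.36722946166992, [[591.5999755859375, 179.5], [679.4000244140625, 131.5], [701.9000244140625, 172.6999969482422], [614.0999755859375, 220.6999969482422]])
short 635 100.43275298898516 ((490.88348388671875, -111.72563171386719), (45.2529411315918, 80.21528625488281), 62.612815856933594, [[444.8999938964844, -113.4000015258789], [516.0999755859375, -150.3000030517578], [536.9000244140625, -110.0999984741211], [465.70001220703125, -73.19999694824219]])
cup [443. 379.  79.] [164.  92.  49.]
jug [598. 413. 123.] [ 88. 108.  33.]
purple [338. 130. 170.] [ 70. 106.  33.]
teal [789. 298. 169.] [105.  94.  34.]
```

View pics/topcrop.png

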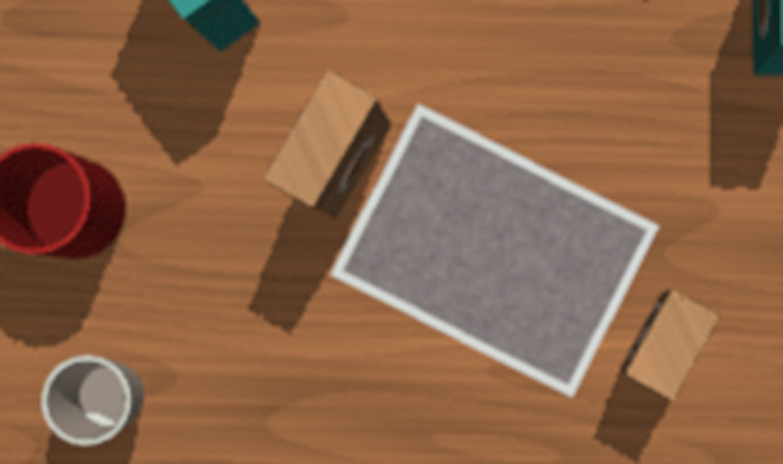

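```bash
cat >> h.py <<'E'
from scipy.spatial.transform import Rotation as R
C=np.array([646.8,176.1]); a=np.deg2rad(61.4); N=np.array([np.cos(a),np.sin(a)]); V=np.array([-N[1],N[0]])
MC=np.array([570.6,39.6]); b=np.deg2rad(64.6); MU=np.array([np.cos(b),np.sin(b)]); MV=np.array([-MU[1],MU[0]])
def togo(n,v,z,yaw=-28.6):
    "tool turn (rad), shift (cm) from present pose to box-frame n,v (mm), height z"
    s=env.observe(); T=R.from_rotvec(s['tcp_rot']); t=np.r_[C+n*N+v*V,z]
    G=R.from_euler('z',yaw,degrees=True)*R.from_rotvec([np.pi,0,0])
    print('t',s['clock'],'pos',s['eef_pos'].round(1),'F',s['ft_force'].round(2),'w',s['gripper_width'],'target',t.round(1))
    print('turn',(T.inv()*G).as_rotvec().round(3),'shift cm',(T.inv().apply(t-s['eef_pos'])/10).round(2))
E
python3 - <<'E'
from h import *
d=np.load("top0.npy"); P=cloud("top",d); q=P[...,:2]-C; n=q@N; v=q@V; z=P[...,2]
k=(z>40)&(d>0)&(n>28)&(n<230)&(abs(v)<200)
l,L=cv2.connectedComponents(k.astype(np.uint8))
for i in range(1,l):
    m=L==i
    if m.sum()>50: print(m.sum(),'n',n[m].min().round(),n[m].max().round(),'v',v[m].min().round(),v[m].max().round(),'z',z[m].max().round())
togo(65,0,240)
E
```

```text
1136 n 123.0 229.0 v -107.0 -27.0 z 179.0
161 n 28.0 71.0 v -200.0 -174.0 z 73.0
918 n 134.0 230.0 v 111.0 200.0 z 138.0
t 0.1 pos [171.6 522.  180.6] F [0.47 0.59 0.67] w 1.0019184117140967 target [677.9 233.2 240. ]
turn [0.002 0.002 1.752] shift cm [-11.63  57.12  -5.93]
```

```bash
python3 -m crank '[[0,0,0.1,0,0,-4,0.45],[0,0,0.2,-1,3,-6,0.45],[0,0,0.31,-2,6.5,-6,0.45],[0,0,0.42,-3,10,-6,0.45],[0,0,0.53,-4,13.5,-6,0.45],[0,0,0.64,-5,17,-6,0.45],[0,0,0.75,-5.5,20.5,-6,0.45],[0,0,0.86,-6,24,-6,0.45]]'; python3 -c "
from h import *
togo(65,0,240)"
```

```text
clock: 0.77
eef_pos: [382.2, 389.2, 241.4]
tcp_rot: [3.083, 0.605, -0.001]
ft_force: [0.1, 0.4, 0.2]
gripper_width: 0.551
t 0.7667 pos [382.2 389.2 241.4] F [0.07 0.43 0.19] w 0.5510227445937045 target [677.9 233.2 240. ]
turn [0.    0.    0.887] shift cm [21.49 25.62  0.13]
```

```bash
python3 -m crank '[[0,0,0.11,2.3,2.8,0,0.45],[0,0,0.22,4.8,5.8,0,0.45],[0,0,0.33,7.4,8.8,0,0.45],[0,0,0.44,10,11.9,0,0.45],[0,0,0.55,12.6,15,0,0.45],[0,0,0.66,15.1,18,0,0.45],[0,0,0.77,17.6,21,0,0.45],[0,0,0.87,19.8,23.6,0,0.45]]'; python3 -c "
from h import *
togo(65,0,135)"
```

```text
clock: 1.43
eef_pos: [656.1, 246.4, 240.4]
tcp_rot: [3.049, -0.752, -0.002]
ft_force: [0.7, 0.5, 1.6]
gripper_width: 0.549
t 1.4333 pos [656.1 246.4 240.4] F [0.72 0.51 1.64] w 0.5494238136769708 target [677.9 233.2 135. ]
turn [0.001 0.001 0.016] shift cm [ 2.56  0.15 10.54]
```

```bash
python3 -m crank '[[0,0,0.016,1.5,0,0,0.45],[0,0,0.016,2.5,0,1,0.45],[0,0,0.016,2.5,0.1,4,0.45],[0,0,0.016,2.5,0.1,7,0.45],[0,0,0.016,2.5,0.1,9,0.45],[0,0,0.016,2.5,0.1,10.5,0.45],[0,0,0.016,2.5,0.1,10.5,0.45],[0,0,0.016,2.5,0.1,10.5,0.45]]'
python3 - <<'E'
from h import *
togo(0,0,135)
for n in ("scene","wrist"):
    p,d=optics.read_camera(n); cv2.imwrite(f"pics/{n}1.png",p[:,:,::-1])
E
```

```text
clock: 2.1
eef_pos: [674.6, 236.3, 134.7]
tcp_rot: [3.046, -0.764, -0.006]
ft_force: [-0.1, 0.1, 0.5]
gripper_width: 0.55
t 2.1 pos [674.6 236.3 134.7] F [-0.13  0.09  0.5 ] w 0.549503144068287 target [646.8 176.1 135. ]
turn [0.002 0.003 0.007] shift cm [ 0.39  6.62 -0.01]
```

View pics/scene1.png

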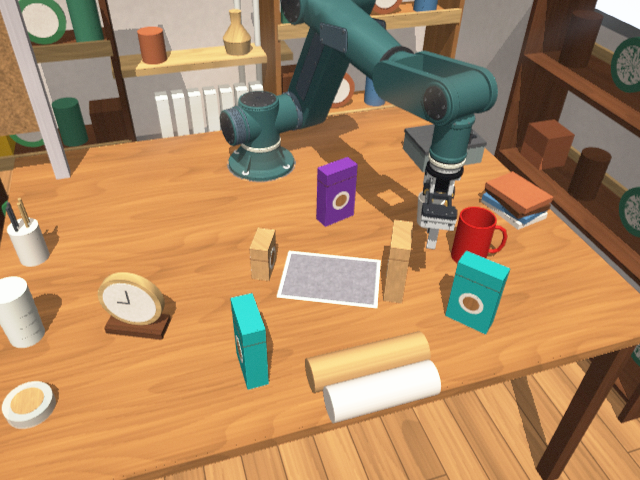

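The scene view shows the fingers at about (432,240), clear behind the tall carton, with the jaws spanning its width. I'll start pushing near the top.

```bash
python3 -m crank '[[0,0,0.007,0.2,1,0,0.45],[0,0,0.007,0.4,2,0,0.45],[0,0,0.007,0.4,2.6,0,0.45],[0,0,0.007,0.4,3.1,0,0.45],[0,0,0.007,0.4,3.6,0,0.45],[0,0,0.007,0.4,4.1,0,0.45],[0,0,0.007,0.4,4.6,0,0.45],[0,0,0.007,0.4,5.1,0,0.45]]'
python3 - <<'E'
from h import *
togo(0,0,135)
p,d=optics.read_camera("scene"); cv2.imwrite("pics/scene2.png",p[:,:,::-1][150:400,150:550])
E
```

```text
clock: 2.87
eef_pos: [655.3, 188.8, 136.9]
tcp_rot: [-3.044, 0.777, -0.0]
ft_force: [-0.3, 0.5, 0.1]
gripper_width: 0.55
t 2.8667 pos [655.3 188.8 136.9] F [-0.26  0.53  0.06] w 0.5496488006833296 target [646.8 176.1 135. ]
turn [-0.    -0.    -0.001] shift cm [-0.14  1.52  0.19]
```

View pics/scene2.png

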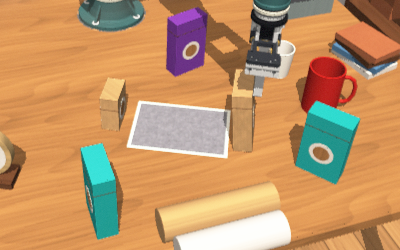

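The carton at crop (243,110) now leans slightly, with the fingers against its back near the top. I'll keep pushing past the tipping point.

```bash
python3 -m crank '[[0,0,0,0,0.6,0,0.45],[0,0,0,0,1.2,0,0.45],[0,0,0,0,1.8,0,0.45],[0,0,0,0,2.4,0,0.45],[0,0,0,0,3.0,0,0.45],[0,0,0,0,3.4,0,0.45],[0,0,0,0,3.4,0,0.45],[0,0,0,0,3.4,0,0.45]]'
python3 - <<'E'
from h import *
togo(0,0,135)
p,d=optics.read_camera("scene"); cv2.imwrite("pics/scene3.png",p[:,:,::-1][150:400,150:550])
E
```

```text
clock: 3.58
eef_pos: [639.2, 159.0, 136.8]
tcp_rot: [-3.043, 0.778, -0.0]
ft_force: [-0.5, -0.0, 0.0]
gripper_width: 0.551
t 3.5833 pos [639.2 159.  136.8] F [-0.54 -0.    0.03] w 0.5513939550438799 target [646.8 176.1 135. ]
turn [-0.    -0.    -0.001] shift cm [-0.15 -1.86  0.18]
```

View pics/scene3.png

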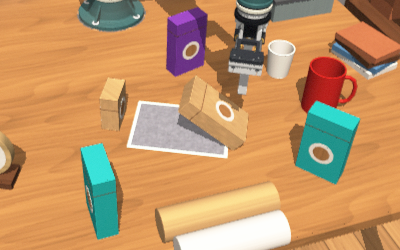

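The carton is falling onto the mat, in mid-tip at crop (212,112). I'll retreat and look again.

```bash
python3 -m crank '[[0,0,0,0,-1,0,0.45],[0,0,0,0,-2.5,0,0.45],[0,0,0,0,-4,0,0.45],[0,0,0,0,-5.5,0,0.45],[0,0,0,0,-6.5,0,0.45],[0,0,0,0,-7,0,0.45],[0,0,0,0,-7,0,0.45],[0,0,0,0,-7,0,0.45]]'
cat >> h.py <<'E'
def lying(tag):
    p,d=optics.read_camera("top"); cv2.imwrite(f"pics/top{tag}.png",p[:,:,::-1][130:350,120:440])
    P=cloud("top",d); z=P[...,2]; q=P[...,:2]-MC
    k=(abs(z-45)<10)&(abs(q@MU)<170)&(abs(q@MV)<110)
    l,L,S,_=cv2.connectedComponentsWithStats(k.astype(np.uint8)); i=1+np.argmax(S[1:,4]); m=L==i
    c,s,a,bx=rect(P[m][:,:2]); bx=np.array(bx)-MC
    print('z',np.median(z[m]),'c',c,'size',s,'ang',a,'n,v',((np.array(c)-C)@N).round(1),((np.array(c)-C)@V).round(1))
    print('mat-frame centre',((np.array(c)-MC)@MU).round(1),((np.array(c)-MC)@MV).round(1),'corners',np.c_[bx@MU,bx@MV].round(1).tolist())
E
python3 - <<'E'
from h import *
togo(25,0,20)
lying(4)
p,d=optics.read_camera("scene"); cv2.imwrite("pics/scene4.png",p[:,:,::-1][150:400,150:550])
E
```

```text
clock: 4.3
eef_pos: [672.7, 220.8, 136.4]
tcp_rot: [3.044, -0.776, -0.001]
ft_force: [-0.6, -0.1, 0.3]
gripper_width: 0.551
t 4.3 pos [672.7 220.8 136.4] F [-0.63 -0.1   0.29] w 0.5508787978331301 target [658.8 198.   20. ]
turn [ 0.001  0.    -0.   ] shift cm [-0.13  2.66 11.64]
z 45.58438156605314 c (591.7188110351562, 74.34584045410156) size (170.09060668945312, 100.07174682617188) ang 61.6026725769043 n,v -115.7 -0.3
mat-frame centre 40.4 -4.2 corners [[-41.9, 50.2], [-47.1, -49.7], [122.8, -58.6], [128.0, 41.4]]
```

View pics/scene4.png

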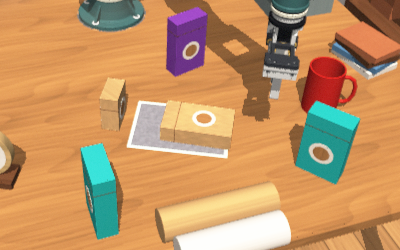

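View pics/top4.png

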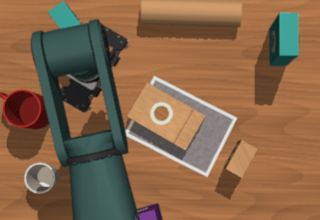

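The carton lies flat (top at 45.6 mm) with its centre at mat x = +40 mm, so its rear end is still 3–8 mm off the mat. I'll nudge it about 35 mm along, from behind that end.

```bash
python3 -m crank '[[0,0,0,0,0.5,2,0.45],[0,0,0,0,1,5,0.45],[0,0,0,0,1,8,0.45],[0,0,0,0,1,10,0.45],[0,0,0,0,1,11,0.45],[0,0,0,0,1,11.3,0.45],[0,0,0,0,1,11.4,0.45],[0,0,0,0,1,11.4,0.45]]'; python3 -m crank '[[0,0,0,0,1,0,0.45],[0,0,0,0,2.5,0,0.45],[0,0,0,0,4,0,0.45],[0,0,0,0,4.8,0,0.45],[0,0,0,0,5.4,0,0.45],[0,0,0,0,6,0,0.45],[0,0,0,0,6.2,0,0.45],[0,0,0,0,6.2,0,0.45]]'
python3 - <<'E'
from h import *
togo(-55,0,22)
lying(5)
E
```

```text
clock: 5.07
eef_pos: [669.1, 212.0, 24.6]
tcp_rot: [-3.042, 0.777, -0.004]
ft_force: [0.0, -0.1, -0.6]
gripper_width: 0.551
clock: 5.73
eef_pos: [638.4, 157.3, 23.1]
tcp_rot: [-3.043, 0.778, -0.001]
ft_force: [0.1, 0.2, -1.0]
gripper_width: 0.55
t 5.7333 pos [638.4 157.3  23.1] F [ 0.08  0.17 -0.96] w 0.5496536359027565 target [620.5 127.8  22. ]
turn [-0.001 -0.    -0.001] shift cm [-0.16  3.44  0.11]
z 45.77380467436615 c (588.542724609375, 68.16095733642578) size (156.5869903564453, 100.13389587402344) ang 61.2037353515625 n,v -122.7 -0.5
mat-frame centre 33.5 -4.0 corners [[-41.6, 50.6], [-47.7, -49.3], [108.7, -58.5], [114.6, 41.4]]
```

The near end is hidden by the gripper, and the far edge hasn't moved, so there's been no contact yet. I'll push on.

```bash
python3 -m crank '[[0,0,0,0,0.5,0,0.45],[0,0,0,0,1,0,0.45],[0,0,0,0,1.5,0,0.45],[0,0,0,0,2,0,0.45],[0,0,0,0,2.5,0,0.45],[0,0,0,0,3,0,0.45],[0,0,0,0,3.4,0,0.45],[0,0,0,0,3.5,0,0.45]]'
python3 - <<'E'
from h import *
togo(-55,0,22)
lying(6)
E
```

```text
clock: 6.45
eef_pos: [621.2, 126.0, 22.8]
tcp_rot: [3.044, -0.778, -0.0]
ft_force: [0.8, -0.2, -0.1]
gripper_width: 0.549
t 6.45 pos [621.2 126.   22.8] F [ 0.76 -0.22 -0.11] w 0.5486040257543103 target [620.5 127.8  22. ]
turn [ 0.     0.    -0.002] shift cm [-0.15 -0.12  0.08]
z 45.6167588956348 c (577.5732421875, 48.336647033691406) size (110.8005142211914, 99.86485290527344) ang 61.75049591064453 n,v -145.3 -0.4
mat-frame centre 10.9 -2.6 corners [[-41.9, 50.1], [-46.9, -49.6], [63.7, -55.2], [68.7, 44.6]]
```

Run:
```python
from h import *
p,d=optics.read_camera("scene"); cv2.imwrite("pics/scene6.png",cv2.resize(p[:,:,::-1][150:400,150:550],None,fx=2,fy=2))
p,d=optics.read_camera("wrist"); cv2.imwrite("pics/wrist6.png",p[:,:,::-1])
```

```text
(no output)
```

View pics/scene6.png

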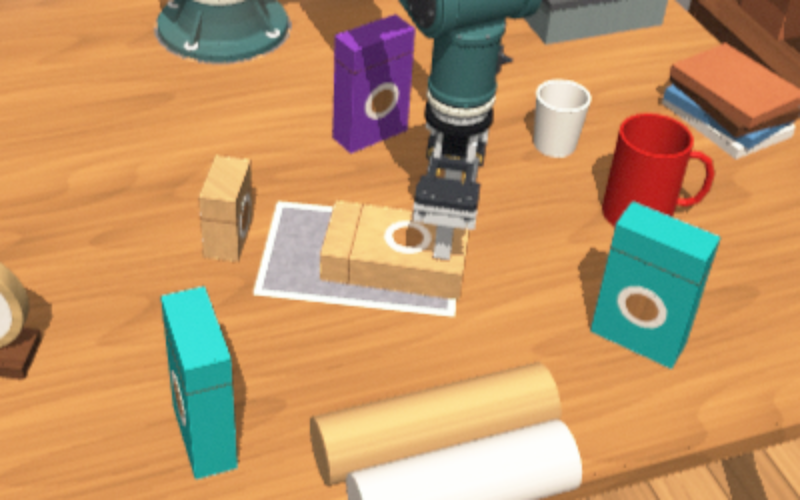

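View pics/top6.png

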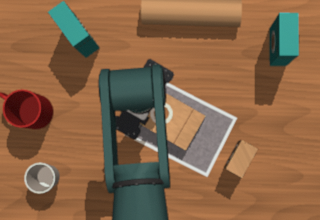

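View pics/wrist6.png

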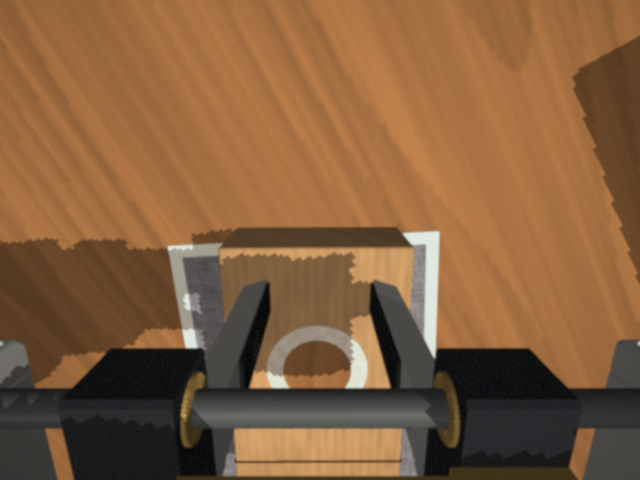

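The wrist and scene views show the fingers hovering above the carton, over the ring at scene (440,240). The tips sit higher when the jaws are open, because the TCP is defined for shut fingers. The carton hasn't been disturbed. I'll lift, go back, shut the fingers, then lower.

```bash
python3 -m crank '[[0,0,0,0,0,-2,0.45],[0,0,0,0,0,-4,0.45],[0,0,0,0,-2,-4,0.45],[0,0,0,0,-4.5,-4,0.45],[0,0,0,0,-7,-4,0.6],[0,0,0,0,-7.5,-4,1],[0,0,0,0,-7.5,-4,1],[0,0,0,0,-7.5,-4,1]]'; python3 -m crank '[[0,0,0,0,0,0,1],[0,0,0,0,0,0,1],[0,0,0,0,0,1.5,1],[0,0,0,0,0,3,1],[0,0,0,0,0,4,1],[0,0,0,0,0,4.2,1],[0,0,0,0,0,4.2,1],[0,0,0,0,0,4.2,1]]'
python3 - <<'E'
from h import *
togo(-31,0,22)
lying(7)
p,d=optics.read_camera("scene"); cv2.imwrite("pics/scene7.png",cv2.resize(p[:,:,::-1][150:400,150:550],None,fx=2,fy=2))
E
```

```text
clock: 7.27
eef_pos: [657.0, 192.3, 62.2]
tcp_rot: [3.043, -0.776, -0.001]
ft_force: [0.4, -0.6, 0.0]
gripper_width: 0.304
clock: 7.93
eef_pos: [657.7, 192.4, 21.3]
tcp_rot: [-3.043, 0.778, -0.001]
ft_force: [0.1, 1.1, 0.3]
gripper_width: 0.005
t 7.9333 pos [657.7 192.4  21.3] F [0.12 1.12 0.33] w 0.005284112003031244 target [632.  148.9  22. ]
turn [-0.    -0.001 -0.001] shift cm [-0.17  5.05 -0.08]
z 45.55410578774149 c (591.7823486328125, 74.50447082519531) size (170.35157775878906, 100.05192565917969) ang 61.59440612792969 n,v -115.5 -0.3
mat-frame centre 40.6 -4.2 corners [[-41.8, 50.2], [-47.0, -49.7], [123.0, -58.6], [128.3, 41.3]]
```

View pics/scene7.png

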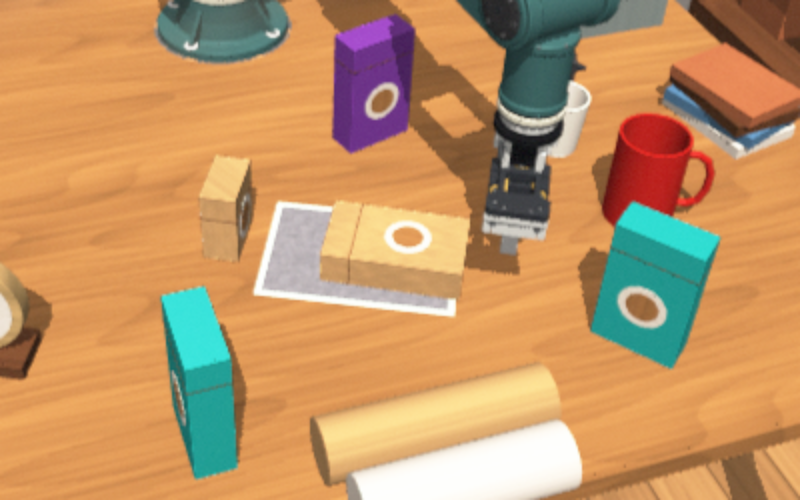

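The shut fingers are now low behind the carton's rear end, at scene (510,245) with the end at (467,240). I'll push.

```bash
python3 -m crank '[[0,0,0,-0.1,1.2,0,1],[0,0,0,-0.15,2.4,0,1],[0,0,0,-0.15,3.4,0,1],[0,0,0,-0.15,4,0,1],[0,0,0,-0.15,4.5,0,1],[0,0,0,-0.15,5,0,1],[0,0,0,-0.15,5.5,0,1],[0,0,0,-0.15,6,0,1]]'
python3 - <<'E'
from h import *
togo(-62,0,22)
lying(8)
E
```

```text
clock: 8.7
eef_pos: [628.0, 141.0, 21.5]
tcp_rot: [-3.042, 0.776, -0.003]
ft_force: [1.2, 1.9, 2.3]
gripper_width: 0.005
t 8.7 pos [628.  141.   21.5] F [1.24 1.89 2.3 ] w 0.004605733789054449 target [617.1 121.7  22. ]
turn [-0.002 -0.001 -0.001] shift cm [-0.03  2.22 -0.05]
z 45.532474836393476 c (583.3262329101562, 58.99116516113281) size (135.3248291015625, 99.88780212402344) ang 61.39669418334961 n,v -133.2 -0.3
mat-frame centre 23.0 -3.2 corners [[-41.8, 50.5], [-47.3, -49.3], [87.8, -56.8], [93.3, 42.9]]
```

Run:
```python
from h import *
p,d=optics.read_camera("scene"); cv2.imwrite("pics/scene8.png",cv2.resize(p[:,:,::-1][220:320,280:440],None,fx=5,fy=5)); P=cloud("scene",d)
for r in range(244,292,4): print(r,[tuple(P[r,c].round().astype(int)) for c in (366,372,378)])
p,d=optics.read_camera("wrist"); cv2.imwrite("pics/wrist8.png",p[:,:,::-1])
```

```text
244 [(np.int64(673), np.int64(79), np.int64(184)), (np.int64(679), np.int64(91), np.int64(186)), (np.int64(683), np.int64(103), np.int64(186))]
248 [(np.int64(685), np.int64(75), np.int64(184)), (np.int64(689), np.int64(87), np.int64(184)), (np.int64(692), np.int64(100), np.int64(183))]
252 [(np.int64(690), np.int64(73), np.int64(177)), (np.int64(698), np.int64(83), np.int64(181)), (np.int64(703), np.int64(95), np.int64(182))]
256 [(np.int64(686), np.int64(76), np.int64(161)), (np.int64(698), np.int64(84), np.int64(170)), (np.int64(701), np.int64(97), np.int64(169))]
260 [(np.int64(685), np.int64(77), np.int64(149)), (np.int64(694), np.int64(88), np.int64(153)), (np.int64(698), np.int64(100), np.int64(154))]
264 [(np.int64(591), np.int64(124), np.int64(43)), (np.int64(596), np.int64(137), np.int64(44)), (np.int64(637), np.int64(132), np.int64(81))]
268 [(np.int64(607), np.int64(117), np.int64(45)), (np.int64(609), np.int64(132), np.int64(43)), (np.int64(638), np.int64(133), np.int64(68))]
272 [(np.int64(617), np.int64(113), np.int64(42)), (np.int64(624), np.int64(126), np.int64(45)), (np.int64(640), np.int64(133), np.int64(58))]
276 [(np.int64(632), np.int64(107), np.int64(45)), (np.int64(635), np.int64(121), np.int64(43)), (np.int64(641), np.int64(134), np.int64(46))]
280 [(np.int64(643), np.int64(103), np.int64(43)), (np.int64(648), np.int64(116), np.int64(44)), (np.int64(653), np.int64(129), np.int64(45))]
284 [(np.int64(660), np.int64(96), np.int64(47)), (np.int64(661), np.int64(111), np.int64(43)), (np.int64(665), np.int64(124), np.int64(44))]
288 [(np.int64(660), np.int64(97), np.int64(34)), (np.int64(667), np.int64(109), np.int64(37)), (np.int64(676), np.int64(120), np.int64(42))]
```

View pics/scene8.png

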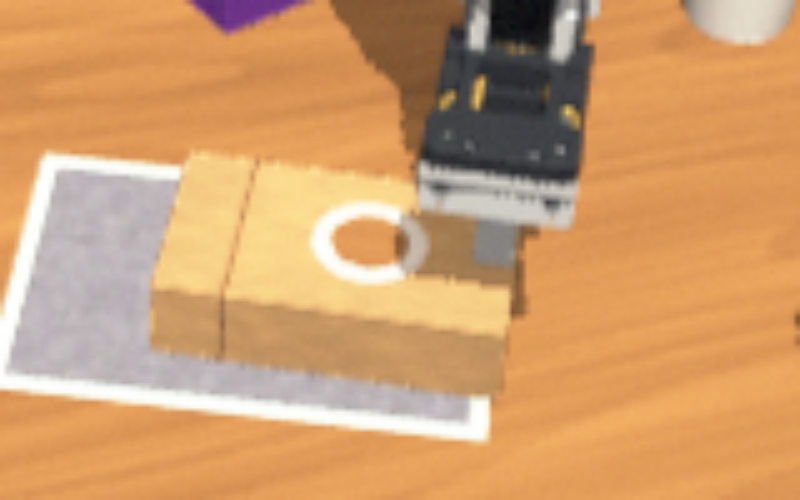

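View pics/wrist8.png

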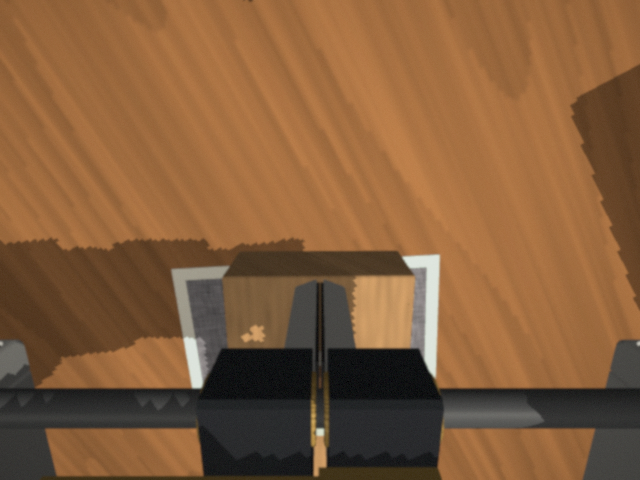

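The picture suggests the finger tips are still at the carton's top level, with the visible finger ending at z ≈ 46 mm. That disagrees with the reported TCP height of 21.5 mm. I'll back off and measure the actual tip height with the scene camera.

```bash
python3 -m crank '[[0,0,0,0,0,-1,1],[0,0,0,0,0,-2,1],[0,0,0,0,-2,-2,1],[0,0,0,0,-4,-2,1],[0,0,0,0,-6,-2,1],[0,0,0,0,-6,-1,1],[0,0,0,0,-6,0,1],[0,0,0,0,-6,0,1]]'
python3 - <<'E'
from h import *
togo(-31,0,22)
lying(9)
p,d=optics.read_camera("scene"); P=cloud("scene",d); q=P[...,:2]-C; n=q@N; v=q@V; z=P[...,2]
np.savez("s9.npz",P=P,p=p)
s=env.observe()['eef_pos'][:2]; r=np.linalg.norm(P[...,:2]-s,axis=-1)
for lo in range(2,130,6):
    k=(r<45)&(z>=lo)&(z<lo+6)&(d>0)
    if k.sum(): 
        vv,uu=np.nonzero(k); print(lo,k.sum(),'n',n[k].min().round(),n[k].max().round(),'v',v[k].min().round(),v[k].max().round(),'uv',uu.mean().round(),vv.mean().round(), p[k].mean(0).round())
cv2.imwrite("pics/scene9.png",cv2.resize(p[:,:,::-1][220:320,320:480],None,fx=5,fy=5))
E
```

```text
clock: 9.52
eef_pos: [653.7, 192.4, 17.0]
tcp_rot: [3.041, -0.776, -0.009]
ft_force: [-0.7, -0.6, -1.2]
gripper_width: 0.004
t 9.5167 pos [653.7 192.4  17. ] F [-0.71 -0.6  -1.16] w 0.004348863019215993 target [632.  148.9  22. ]
turn [ 0.005  0.005 -0.001] shift cm [ 0.18  4.86 -0.48]
z 45.55377087796501 c (591.6990356445312, 74.42593383789062) size (170.2142333984375, 99.95925903320312) ang 61.60346984863281 n,v -115.6 -0.3
mat-frame centre 40.5 -4.1 corners [[-41.9, 50.2], [-47.1, -49.6], [122.8, -58.5], [128.1, 41.4]]
2 128 n -25.0 60.0 v -41.0 39.0 uv 400.0 288.0 [202. 139.  80.]
44 2 n 17.0 19.0 v -8.0 -6.0 uv 402.0 277.0 [132. 104.  82.]
50 15 n 9.0 26.0 v -15.0 1.0 uv 403.0 276.0 [131. 120. 111.]
56 17 n 9.0 27.0 v -16.0 -8.0 uv 403.0 274.0 [136. 130. 123.]
62 14 n 10.0 27.0 v -15.0 -9.0 uv 404.0 272.0 [140. 136. 131.]
68 13 n 9.0 26.0 v -15.0 -8.0 uv 403.0 271.0 [134. 131. 127.]
74 12 n 9.0 25.0 v -16.0 -9.0 uv 404.0 269.0 [136. 134. 130.]
```

View pics/scene9.png

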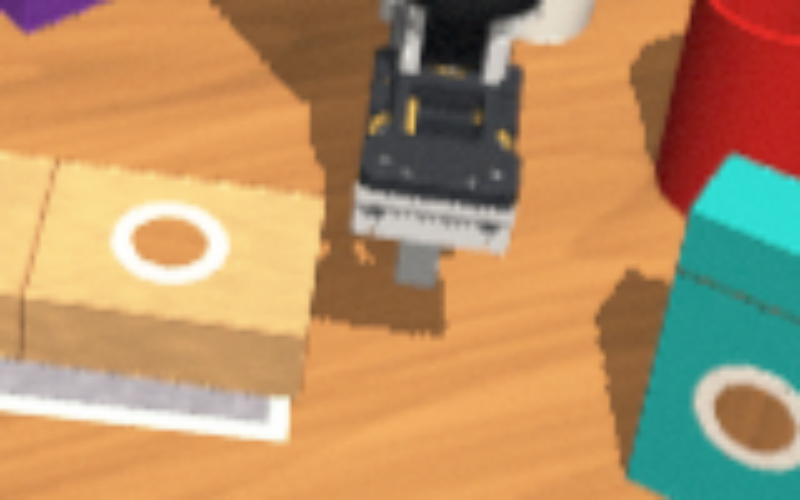

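The measured tip is at z ≈ 47–50 mm while the state says 17–21, so the real tip is about 28 mm above the reported TCP. The horizontal position agrees (n = 17.6 mm). I'll lower by 2.2 cm on the camera measurement, watching the force and re-measuring.

```bash
cat >> h.py <<'E'
def tip(tag):
    p,d=optics.read_camera("scene"); P=cloud("scene",d); z=P[...,2]
    s=env.observe()['eef_pos']; r=np.linalg.norm(P[...,:2]-s[:2],axis=-1)
    sat=cv2.cvtColor(p,cv2.COLOR_RGB2HSV)[...,1]
    k=(r<25)&(z>6)&(z<90)&(d>0)&(sat<60); print('tip z low',np.sort(z[k])[:6].round(1),'reported',s.round(1))
    cv2.imwrite(f"pics/tip{tag}.png",cv2.resize(p[:,:,::-1][220:320,320:480],None,fx=5,fy=5))
E
python3 -m crank '[[0,0,0,0,0,0.3,1],[0,0,0,0,0,0.7,1],[0,0,0,0,0,1.1,1],[0,0,0,0,0,1.5,1],[0,0,0,0,0,1.9,1],[0,0,0,0,0,2.2,1],[0,0,0,0,0,2.2,1],[0,0,0,0,0,2.2,1]]'
python3 - <<'E'
from h import *
togo(-31,0,0)
tip(10)
E
```

```text
clock: 10.28
eef_pos: [655.9, 193.3, -1.7]
tcp_rot: [3.044, -0.777, -0.001]
ft_force: [-0.0, -1.3, 0.1]
gripper_width: 0.006
t 10.2833 pos [655.9 193.3  -1.7] F [-0.   -1.33  0.06] w 0.00610438171671443 target [632.  148.9   0. ]
turn [ 0.     0.001 -0.001] shift cm [ 0.03  5.05 -0.17]
tip z low [32.2 33.2 33.2 33.9 34.4 34.7] reported [656.2 193.4  -1.3]
```

View pics/tip10.png

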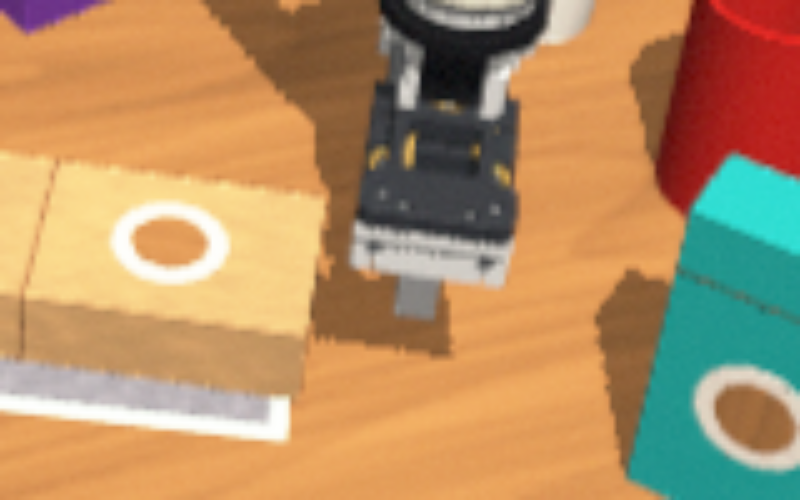

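The tip is now at about 30 mm, below the carton's 45 mm top. I'll lower another 0.8 cm and push to just past first contact.

```bash
python3 -m crank '[[0,0,0,0,0.5,0.4,1],[0,0,0,0,1,0.8,1],[0,0,0,0,2,0.8,1],[0,0,0,0,3,0.8,1],[0,0,0,0,3.7,0.8,1],[0,0,0,0,4.2,0.8,1],[0,0,0,0,4.7,0.8,1],[0,0,0,0,5.2,0.8,1]]'
python3 - <<'E'
from h import *
togo(-57,0,-10)
lying(11); tip(11)
E
```

```text
clock: 11.0
eef_pos: [631.2, 147.6, -9.1]
tcp_rot: [-3.043, 0.777, -0.001]
ft_force: [0.3, 1.0, -1.5]
gripper_width: 0.003
t 11.0 pos [631.2 147.6  -9.1] F [ 0.31  0.96 -1.54] w 0.003035940076286526 target [619.5 126.1 -10. ]
turn [-0.001 -0.    -0.001] shift cm [0.01 2.45 0.09]
z 45.666162941354855 c (581.3516845703125, 55.90937042236328) size (152.98667907714844, 100.062744140625) ang 61.235870361328125 n,v -136.9 -0.1
mat-frame centre 19.3 -2.7 corners [[-54.1, 51.7], [-59.9, -48.2], [92.8, -57.1], [98.6, 42.7]]
tip z low [12.5 18.2 22.5 23.9 24.6 25.6] reported [630.9 146.9  -9. ]
```

View pics/tip11.png

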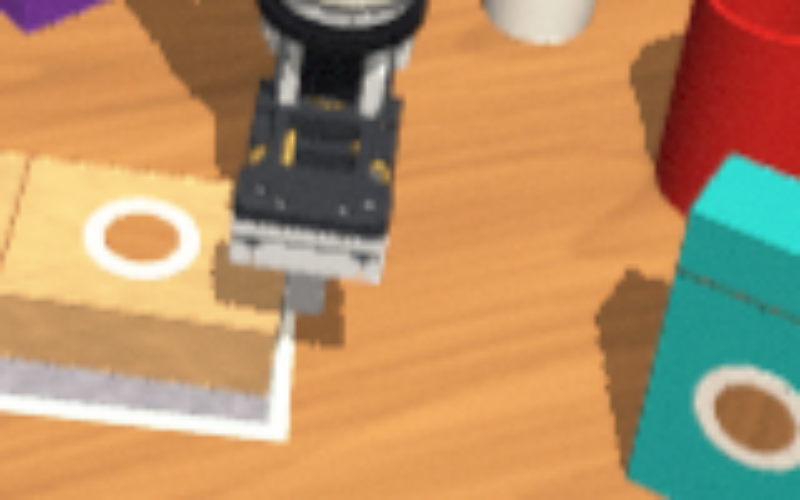

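The carton has now moved 12.5 mm, straight along. I'll push another 2.3 cm to centre it.

```bash
python3 -m crank '[[0,0,0,0,0.5,0,1],[0,0,0,0,1,0,1],[0,0,0,0,1.5,0,1],[0,0,0,0,1.9,0,1],[0,0,0,0,2.2,0,1],[0,0,0,0,2.3,0,1],[0,0,0,0,2.3,0,1],[0,0,0,0,2.3,0,1]]';  python3 -m crank '[[0,0,0,0,-0.5,0,1],[0,0,0,0,-1.5,0,1],[0,0,0,0,-3,0,1],[0,0,0,0,-5,0,1],[0,0,0,0,-7,-2,1],[0,0,0,0,-7,-6,1],[0,0,0,0,-7,-10,1],[0,0,0,0,-7,-13,1]]'
python3 - <<'E'
from h import *
togo(0,0,100)
lying(12)
p,d=optics.read_camera("scene"); cv2.imwrite("pics/scene12.png",p[:,:,::-1])
E
```

```text
clock: 11.77
eef_pos: [620.2, 127.1, -9.1]
tcp_rot: [3.043, -0.777, 0.0]
ft_force: [1.5, 1.3, -0.8]
gripper_width: 0.003
clock: 12.43
eef_pos: [654.5, 190.2, 123.3]
tcp_rot: [-3.044, 0.775, -0.003]
ft_force: [0.9, -0.7, 1.5]
gripper_width: 0.003
t 12.4333 pos [654.5 190.2 123.3] F [ 0.94 -0.71  1.48] w 0.0033925006141437937 target [646.8 176.1 100. ]
turn [-0.001 -0.001  0.   ] shift cm [-0.    1.61  2.33]
z 45.53631053149161 c (574.511962890625, 43.017250061035156) size (170.4722137451172, 100.38832092285156) ang 61.39673614501953 n,v -151.4 -0.2
mat-frame centre 4.8 -2.1 corners [[-77.6, 52.8], [-83.1, -47.4], [87.1, -57.0], [92.7, 43.3]]
```

View pics/scene12.png

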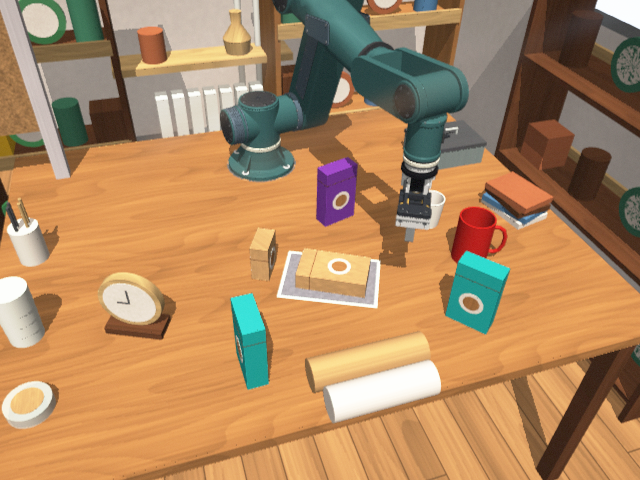

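View pics/top12.png

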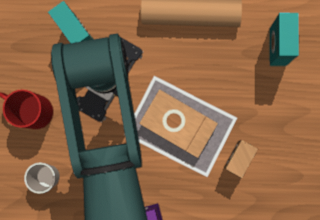

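The carton at scene (335,273) lies flat and well inside the mat, with margins of 27 mm or more. The other items are where they were at the start, and the gripper is clear of everything. I'll settle and hand in.

```bash
python3 -m crank '[[0,0,0,0,0,0,1],[0,0,0,0,0,0,1],[0,0,0,0,0,0,1],[0,0,0,0,0,0,1],[0,0,0,0,0,0,1],[0,0,0,0,0,0,1],[0,0,0,0,0,0,1],[0,0,0,0,0,0,1]]' && python3 -c "
from bench import env
print(env.hand_in())"
```

```text
clock: 13.2
eef_pos: [653.7, 188.9, 120.4]
tcp_rot: [3.044, -0.777, -0.001]
ft_force: [-0.7, -0.7, 0.0]
gripper_width: 0.003
the job is handed in; nothing more can be done
None
```

The tall carton now lies flat on its broad face inside the mat, and I handed the job in at about 13.2 s. I pushed it near its top with the fingers part-open until it tipped onto the mat. I then nudged it about 36 mm along from its rear end with the fingers shut.

**Last checks (top camera):**
- **Flatness:** the carton's top face is 45.5 mm above the counter, which matches its 45 mm thickness.
- **Position:** its centre is at (4.8, −2.1) mm in the mat's frame. The corners reach at most 93 mm in x (limit 120) and 57 mm in y (limit 85).
- **Other items:** in the final scene picture the short carton, cup, jug, clock and look-alikes stand as they did at the start. I judged this by eye and did not re-measure them.
- **Robot:** the gripper is clear of everything.

**What failed or disagreed:**
- **Missed pushes:** my first two low pushes passed over the carton without moving it. The camera showed the finger tips about 28–30 mm higher than the reported TCP, even with the fingers shut. I set the height from the camera for the final push and did not find the cause.
- **Lean step:** I have pictures of the carton leaning against the fingers and then falling. The force reading when each push ended was only about 0.5 N, close to the noise, so I could not check the contact force directly.

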